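Angle a length of square tube past the post into the welding jig

ROBOT

A 6-joint arm with a two-finger parallel gripper is mounted at the origin on the work surface. World frame = base frame: x ahead of the robot, y to its left, z up, the work surface at z = 0. Lengths are in mm, angles in degrees, forces in N, time in s.
With the tool pointing down it reaches from about 300 to 850 mm from the base axis. Payload 4.2 kg.
Tool frame: the origin (TCP) lies at the very end of the fingers, on their centre line; the grasp point (between the pads) lies 19 mm behind it; z points along the fingers, y is the direction in which the jaws open and shut (so a half turn about z gives the same grasp; the last joint's range is limited). The gripper opens to 91 mm and grips with 3 to 60 N. Pads are 32 mm wide; open, the fingers measure 118 mm over their backs; the gripper's body (76 mm by 178 mm) begins 60 mm behind the grasp point.
Start: joints at [-66.921, 18.312, 89.639, -0, 72.044, -1.146], TCP at [235.936, -524.383, 213.976] pointing down, gripper open.
Joint ranges: [-177.97, 177.97], [-48.28, 115.42], [12.27, 149.76], [-77.06, 257.06], [2.81, 150.46], [-146.56, 146.56]. Speed limits (degrees/s): [147.25, 147.25, 180, 180, 180, 180].

INTERFACE

Orientations are given as [roll, pitch, yaw] about the fixed x, y, z axes, in that order (R = Rz(yaw) Ry(pitch) Rx(roll)).
In Python, from workcell import env gives the robot as it stands. The module is installed in compiled form; this text tells all that it offers.
- The arm moves only by the tool arm_command, never from a script. Its argument "targets" is a list of rows, each a list of 5 numbers: the closure, from 0 (fully open) to 1 (shut), then the shift along the tool's x, y, z each as a share of 50 cm, from -1 to 1, then the turn about the tool's z as a share of pi/4 rad, from -1 to 1. A call has 1 to 8 rows; each row is the pose to reach, as a shift and turn from the pose measured when the call began, along the tool's axes at that moment; what a row does not reach only later rows make up. A row lasts 1/12 s, in which the tool goes at most 41.7 mm and 7.16 degrees, less where a joint would pass 70% of its speed; a pose out of reach is approached as far as the arm can. A call with a number of a shift or a turn outside -1 to 1 is refused whole. A call with a gripper value outside its range is refused whole. The fingers move at their own pace and stop on an object; "squeeze" is the grip in N (left out, the last holds). Time passes only in rows, so rows that repeat a pose let the fingers close. It gives the time, the measured TCP pose, the force and the opening at its end, in the units of the state.
- env.state(): the state, without advancing time (a new reading comes with each control period).
- env.grab_frame(name): name is "scene" or "top"; returns the picture (420x560x3 uint8, red, green, blue); there is no depth.
- env.camera_params(name): a dict with "camera_matrix" (3x3 intrinsics, pixels), "R" (3x3) and "t" (3): a world point X has camera coordinates R X + t. Camera axes: x right, y down, z forward; pixel columns grow to the right and rows downward; lengths in mm; the calibration is good to about 2 mm. A picture is of the moment at which its call begins. camera_params takes no time and is no camera call.
- env.job_done(): hands the job in, once; it reports no verdict.
The state is a dict: "time_s": time; "qpos": joint angles; "qvel": joint speeds; "effort": joint torques, N m; "ee_pos": TCP position; "ee_rot": TCP orientation; "force": force on the tool from outside, world axes, zero at the start; "torque": the same for the moment, N m; "gripper_width": finger opening in mm.
Only numpy, scipy, OpenCV 4.12 (cv2) and the standard library are available. Lean on these libraries where they do the work, as an engineer would, in place of code of your own. Each camera call takes 0.05 s, during which the arm holds its last target.

TASK

Put the square metal tube into the welding jig by pushing it along the bench with your fingertips: it must stay on the bench, never lifted or tipped up. It is too long to go straight in between the post and the far cheek, so push one end and then the other to angle it, pass one end in behind the post, and swing the outer end in until the tube lies flat along the back rail over its whole length. Leave the pipe ring, hammer, can and spirit level where they are, and end with the hand clear.

Things in the scene. Friction and masses are not known exactly. Their poses are not given: they have to be found in the camera images.
- tube: Loose square tube of bright metal with flat black end caps, 240 mm long, 30 x 30 mm in section, 0.25 to 0.55 kg, lying flat on the bench; it slides and does not roll. Origin: centre of its underside; y along its length, z up. It starts on the robot's side of the jig, roughly parallel to the rail, shifted to the jig's +y side so that its -y end is clear of the post.
- end_right (a point): Centre of the tube's end face at its own -y end (the end nearer the post at the start), 15 mm above the bench.
- end_left (a point): Centre of the tube's end face at its own +y end, 15 mm above the bench.
- bay: Welding jig fixed to the bench: a straight steel back rail with a cheek plate at each end, open towards the robot. Origin: on the bench, at the middle of the rail's front face, against which the tube must lie. +x points from the mouth through the rail, y runs along the rail. Front face at x = 0; rail 300 mm long, 28 mm high. The floor inside is bare bench.
- mouth (a point): Point on the bench in the middle of the jig's open mouth (jig x = -50, y = 0 mm). The two cheek plates reach from the rail to x = -50 mm, inner faces at jig y = +138 and -138 mm, 12 mm thick, 28 mm high.
- post: Fixed round steel post, 24 mm in diameter, 60 mm high, before the jig's mouth near its -y end: its axis is 72 mm in front of the rail's face (jig x = -72 mm), at jig y between -85 and -105 mm. Origin: on its axis at the bench surface; axes parallel to the jig's. The passage between post and rail is 60 mm wide.
- coupon: Loose upright ring cut from steel pipe, 90 mm in diameter, 85 mm high, on the bench to the right. Origin: centre of its underside. Leave alone.
- hammer: Loose hammer lying on the bench to the left. Leave alone.
- can: Loose grey can, 60 mm in diameter, 120 mm high, standing beyond the jig. Origin: centre of its underside. Leave alone.
- level: Loose wooden spirit level, 220 x 24 mm, 50 mm high, standing on edge beyond the jig, lengthways across the bench. Origin: centre of its underside. Leave alone.
Not all that is in view belongs to the job. There is more than one size of the tube; the one meant has the size given above. There is more than one size of the post; the one meant has the size given above.

How it is judged:
By the outcome, as a careful person would: the job done as asked, in the order asked, and still so for the second after the job is handed in, with the robot touching nothing.
It also fails if it takes over 72 s, if anything falls off the work surface, if the arm or the gripper's body presses on something with over 40 N, if the wrist force passes 120 N, or if a joint passes its speed limit or range.

## Working session

There is one attempt and no reset: what is moved stays moved. The work goes in short steps, Python scripts to look and compute and a tool call to move; the robot and the scene stay as the last step left them, time stands still between calls to the robot, and variables do not carry over. Pictures are saved under pics/ and viewed, and the job is handed in when it is done.

Besides the shell and the picture viewer there is one more tool, called after "Request:" as a command line: name --pt "numbers of a row" for each row, then --argument value for the rest. arm_command: Moves the arm, as the interface text tells. Shift numbers are shares of 50 cm and turn numbers shares of pi/4 rad, none past 1 either way. Its arguments: {"type":"object","properties":{"targets":{"type":"array"},"squeeze":{"type":"number"}},"required":["targets"]}

```bash
mkdir -p pics; ls
python3 - <<'E'
from workcell import env
import cv2
print(env.state())
for n in("scene","top"):
    cv2.imwrite(f"pics/{n}0.png",env.grab_frame(n)[:,:,::-1])
    print(n,env.camera_params(n))
E
```

```text
pics
{'time_s': 0.0, 'qpos': array([-6.69228225e+01,  1.83532751e+01,  8.97079226e+01, -4.26908200e-04,
        7.20429443e+01, -1.14561019e+00]), 'qvel': array([-0.0857683 ,  0.0409852 ,  0.02327532,  0.03212211, -0.021148  ,
       -0.01108998]), 'effort': array([ 1.47736740e-03, -4.12454081e+01, -2.31971884e+01,  7.28842034e-02,
        4.58280765e-02, -1.73732460e-04]), 'ee_pos': array([ 235.71488916, -523.9035064 ,  213.09362377]), 'ee_rot': array([-1.79895871e+02, -1.67635291e-03,  2.42229182e+01]), 'force': array([0.41831871, 0.32746284, 0.04843143]), 'torque': array([-0.03586987,  0.02883546,  0.03049147]), 'gripper_width': 91.36590581646279}
scene {'camera_matrix': array([[470.23161173,   0.        , 266.61941986],
       [  0.        , 470.23161173, 203.48616828],
       [  0.        ,   0.        ,   1.        ]]), 'R': array([[ 0.06827373,  0.99763288,  0.0082057 ],
       [ 0.6335688 , -0.03700232, -0.77280101],
       [-0.77066807,  0.05796088, -0.63459536]]), 't': array([-102.55564561, -311.9907981 , 1689.25466604])}
top {'camera_matrix': array([[482.16178001,   0.        , 276.66389324],
       [  0.        , 482.16178001, 221.37192465],
       [  0.        ,   0.        ,   1.        ]]), 'R': array([[ 5.27464528e-02, -9.98607620e-01,  7.95436058e-04],
       [-9.78535006e-01, -5.18450904e-02, -1.99452572e-01],
       [ 1.99216098e-01,  9.74205367e-03, -9.79907158e-01]]), 't': array([  40.98990225,  544.22182226, 1430.41872748])}
```

View pics/scene0.png

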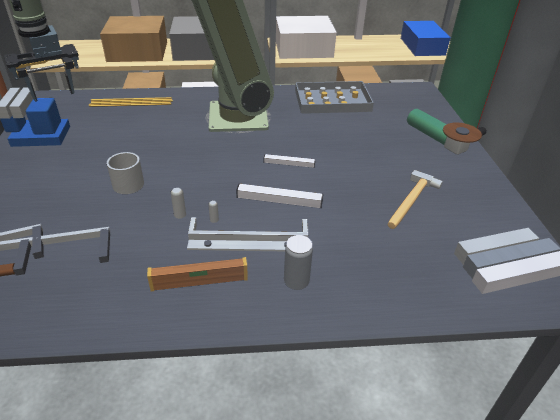

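View pics/top0.png

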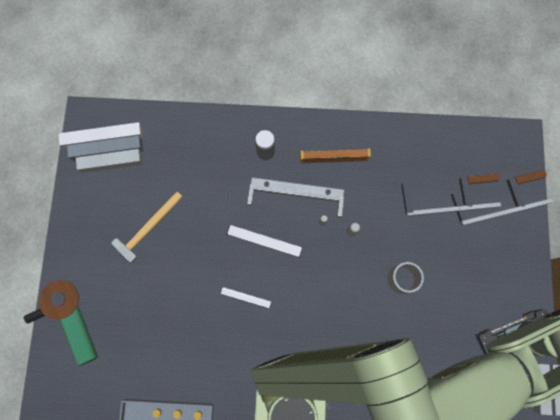

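```bash
cat > h.py <<'E'
from workcell import env
import cv2, numpy as np
P={n:env.camera_params(n) for n in("scene","top")}
def ray(n,uv,z):
    p=P[n];K=p["camera_matrix"];R=p["R"];t=p["t"]
    uv=np.atleast_2d(uv).astype(float)
    d=np.c_[uv,np.ones(len(uv))]@np.linalg.inv(K).T@R
    c=-R.T@t
    return c+d*((z-c[2])/d[:,2])[:,None]
def proj(n,X):
    p=P[n];X=np.atleast_2d(X)
    q=(X@p["R"].T+p["t"])@p["camera_matrix"].T
    return q[:,:2]/q[:,2:]
E
python3 - <<'E'
from h import *
t=cv2.imread("pics/top0.png");s=cv2.imread("pics/scene0.png")
cv2.imwrite("pics/tz.png",cv2.resize(t[160:320,205:385],None,fx=4.4,fy=3.75,interpolation=cv2.INTER_CUBIC))
cv2.imwrite("pics/tz.png",cv2.resize(t[165:315,205:405],None,fx=4,fy=4,interpolation=cv2.INTER_CUBIC))
cv2.imwrite("pics/sz.png",cv2.resize(s[150:290,140:340],None,fx=4,fy=4,interpolation=cv2.INTER_CUBIC))
E
```

```text
(no output)
```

View pics/tz.png

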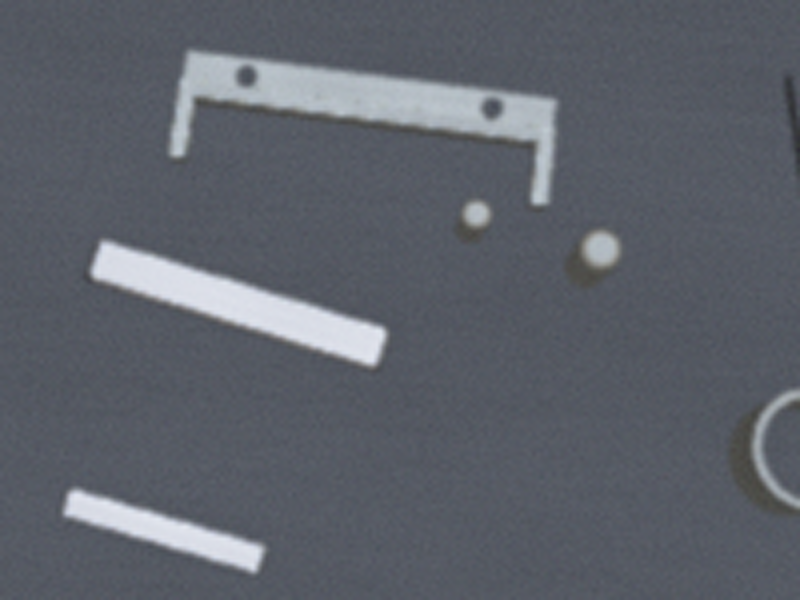

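View pics/sz.png

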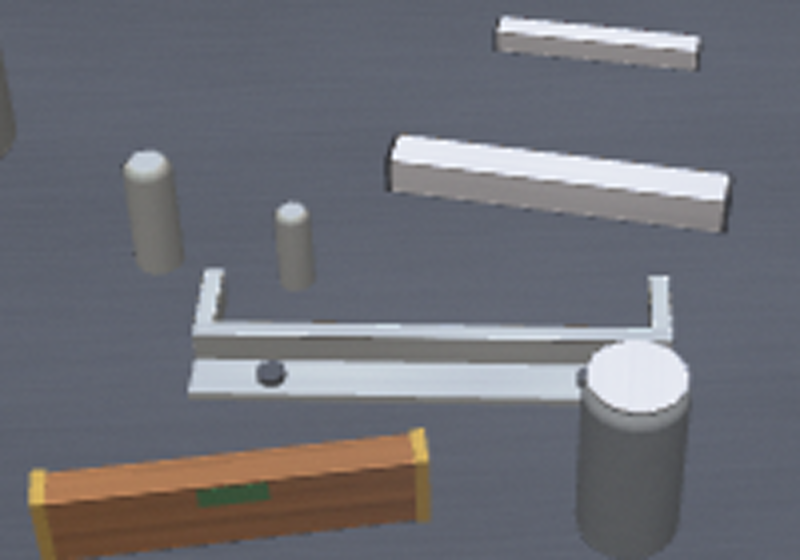

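Run:
```python
from h import *
t=cv2.imread("pics/top0.png")
g=cv2.cvtColor(t,cv2.COLOR_BGR2GRAY)
m=(g>140).astype(np.uint8)
n,l,st,c=cv2.connectedComponentsWithStats(m)
for i in range(1,n):
    x,y,w,h,a=st[i]
    if a<20 or not(200<x<400 and 120<y<320): continue
    cnt=cv2.findContours((l==i).astype(np.uint8),0,cv2.CHAIN_APPROX_NONE)[0][0]
    print(i,st[i],c[i],cv2.minAreaRect(cnt))
o=lambda a:(np.array(a,float)+.5)/4-.5+[205,165]
def show(nm,a,z): 
    r=ray("top",o(a),z)[:,:2]; print(nm,r.round(1).tolist(),np.linalg.norm(r[0]-r[-1]).round(1))
show("railfront",[(195,98),(537,142)],28)
show("cheekL inner/outer tips",[(187,157),(170,156)],28)
show("cheekR tips",[(531,204),(549,206)],28)
show("rail outer",[(189,51),(556,98)],10)
for z in(40,60): show("post",[(476,214),(462,214),(490,214)],z)
show("post2",[(600,249),(580,249),(620,249)],90)
show("tube top corners",[(102,240),(388,329),(378,367),(91,277)],30)
```

```text
23 [256 130  18  18 261] [264.47509579 138.52490421] ((264.5, 138.5), (17.0, 17.0), 90.0)
34 [ 248  178   96   38 1084] [296.5599631  190.24446494] ((295.7685852050781, 196.23580932617188), (94.76138305664062, 26.0362491607666), 7.594643592834473)
37 [321 216   6   5  26] [323.5 218. ] ((323.5, 218.0), (4.0, 5.0), 90.0)
38 [351 223   9   8  55] [354.69090909 226.61818182] ((354.7500305175781, 226.75003051757812), (7.77817440032959, 7.071067810058594), 45.0)
39 [228 225  74  32 768] [264.36848958 240.38541667] ((264.2295227050781, 240.35928344726562), (75.33642578125, 10.227383613586426), 17.474775314331055)
41 [393 262  31  30 151] [408.05298013 276.54304636] ((408.0, 276.5), (29.0, 30.0), 90.0)
42 [221 287  50  21 373] [245.5227882  297.15013405] ((245.59634399414062, 297.1789245605469), (50.66901779174805, 7.279480457305908), 16.699243545532227)
railfront [[647.3, 149.4], [625.7, -123.1]] 273.4
cheekL inner/outer tips [[598.9, 152.7], [599.0, 166.2]] 13.5
cheekR tips [[575.3, -119.7], [574.4, -133.9]] 14.2
rail outer [[691.2, 157.9], [667.6, -139.6]] 298.4
post [[562.4, -75.8], [561.8, -64.9], [562.9, -86.7]] 10.9
post [[558.0, -74.0], [557.5, -63.2], [558.6, -84.7]] 10.8
post2 [[529.7, -165.1], [528.9, -150.1], [530.5, -180.0]] 15.0
tube top corners [[528.3, 214.8], [469.9, -11.6], [439.9, -5.1], [498.5, 221.2]] 30.4
```

```bash
cat >> h.py <<'E'
J0=np.array([636.5,13.2]);JY=np.array([21.6,272.5]);JY/=np.linalg.norm(JY);JX=np.array([JY[1],-JY[0]])
def toj(p): d=np.atleast_2d(p)[:,:2]-J0; return np.c_[d@JX,d@JY]
def tow(j): j=np.atleast_2d(j); return J0+j[:,:1]*JX+j[:,1:]*JY
def tube(name="top",fn=None,thr=170):
    im=env.grab_frame(name)
    if fn: cv2.imwrite(fn,im[:,:,::-1])
    return tube_im(im[:,:,::-1],name,thr)
E
python3 - <<'E'
from h import *
o=lambda a:(np.array(a,float)+.5)/4-.5+[140,150]
def show(nm,a,z):
    r=ray("scene",o(a),z)[:,:2]; print(nm,toj(r).round(1).tolist(),r.round(1).tolist())
show("tube top",[(397,137),(728,173),(722,201),(390,165)],30)
show("rail inner corners",[(210,324),(655,330)],28)
show("cheek tips inner",[(224,270),(651,277)],28)
show("rail top back",[(194,335),(672,342)],28)
show("post top",[(292,210)],60)
show("post base",[(297,285)],0)
t=[("can",(264.5,138.5),120),("coupon",(408,276.5),85),("lvl",(336,154),50),("hamEnd",(179,196),20),("hamhead",(123,250),20),("smalltube",(221,291),20),("smalltube",(270,303),20)]
for n,p,z in t: r=ray("top",p,z);print(n,r.round(),toj(r).round())
E
```

```text
tube top [[-193.2, -34.9], [-156.9, 196.2], [-125.9, 189.7], [-160.9, -37.9]] [[441.1, -6.3], [495.6, 221.2], [525.9, 212.2], [473.1, -11.9]]
rail inner corners [[1.4, -141.4], [1.4, 138.0]] [[626.7, -127.9], [648.8, 150.6]]
cheek tips inner [[-50.3, -139.2], [-49.0, 137.9]] [[575.4, -121.6], [598.6, 154.5]]
rail top back [[11.7, -150.0], [12.2, 148.0]] [[636.3, -137.3], [660.4, 159.8]]
post top [[-73.6, -95.3]] [[555.6, -76.0]]
post base [[-68.1, -95.3]] [[561.1, -76.4]]
can [[784. 120. 120.]] [[138. 118.]]
coupon [[ 390. -326.   85.]] [[-219. -358.]]
lvl [[ 771. -107.   50.]] [[ 143. -109.]]
hamEnd [[614. 385.  20.]] [[-52. 369.]]
hamhead [[432. 543.  20.]] [[-246.  512.]]
smalltube [[322. 229.  20.]] [[-331.  190.]]
smalltube [[294.  77.  20.]] [[-347.   36.]]
```

Request:
arm_command --pt "1 0.745 -0.851 0 0.638" --pt "1 0.745 -0.851 0 0.638" --pt "1 0.745 -0.851 0 0.638" --pt "1 0.745 -0.851 0 0.638" --pt "1 0.745 -0.851 0 0.638" --pt "1 0.745 -0.851 0 0.638" --pt "1 0.745 -0.851 0 0.638" --pt "1 0.745 -0.851 0 0.638" --squeeze 10

```text
time_s: 0.77
ee_pos: [332.1, -206.2, 213.8]
ee_rot: [-179.9, 0.0, -4.5]
force: [1.3, -1.0, -0.5]
gripper_width: 40.8
```

Request:
arm_command --pt "1 0.103 -0.456 0.1 0" --pt "1 0.103 -0.456 0.15 0" --pt "1 0.103 -0.456 0.2 0" --pt "1 0.103 -0.456 0.22 0" --pt "1 0.103 -0.456 0.22 0" --pt "1 0.103 -0.456 0.22 0" --pt "1 0.103 -0.456 0.22 0" --pt "1 0.103 -0.456 0.22 0"

```text
time_s: 1.43
ee_pos: [400.5, 19.1, 102.4]
ee_rot: [-179.9, 0.3, -4.3]
force: [0.4, -1.2, -0.0]
gripper_width: 0.5
```

Run:
```python
from h import *
print(env.state()['ee_pos'])
for n in("scene","top"): cv2.imwrite(f"pics/{n}1.png",env.grab_frame(n)[:,:,::-1])
```

```text
[400.50025844  19.11716465 102.42822302]
```

View pics/scene1.png

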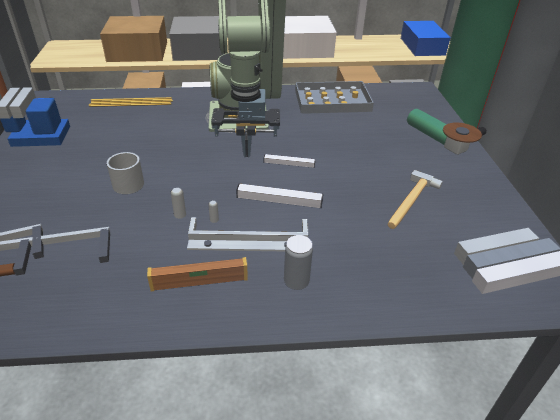

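View pics/top1.png

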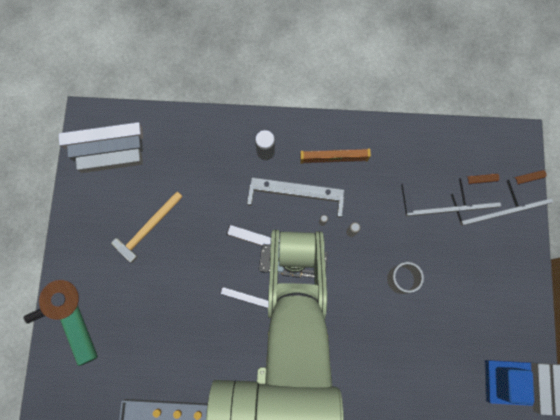

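Request:
arm_command --pt "1 0 0 0.06 0" --pt "1 0 0 0.12 0" --pt "1 0 0 0.16 0" --pt "1 0 0 0.182 0" --pt "1 0 0 0.182 0"

```text
time_s: 1.95
ee_pos: [399.8, 15.4, 12.1]
ee_rot: [-180.0, 0.3, -4.6]
force: [-1.1, -0.3, -0.4]
gripper_width: 0.5
```

Request:
arm_command --pt "1 0.03 0 0 0" --pt "1 0.046 0 0 0" --pt "1 0.06 0 0 0" --pt "1 0.074 0 0 0" --pt "1 0.088 0 0 0" --pt "1 0.102 0 0 0" --pt "1 0.116 0 0 0" --pt "1 0.13 0 0 0"

```text
time_s: 2.62
ee_pos: [465.0, 10.2, 11.9]
ee_rot: [-180.0, 0.3, -4.6]
force: [-1.2, -0.0, 1.2]
gripper_width: 0.4
```

Run:
```python
from h import *
s=env.grab_frame("scene")[:,:,::-1]; cv2.imwrite("pics/s2.png",s)
cv2.imwrite("pics/s2z.png",cv2.resize(s[120:270,140:340],None,fx=4,fy=4,interpolation=cv2.INTER_CUBIC))
print(toj(env.state()['ee_pos']),env.state()['ee_pos'])
```

```text
[[-168.58480262  -16.40067714]] [467.14638081  10.17187323  12.02995989]
```

View pics/s2z.png

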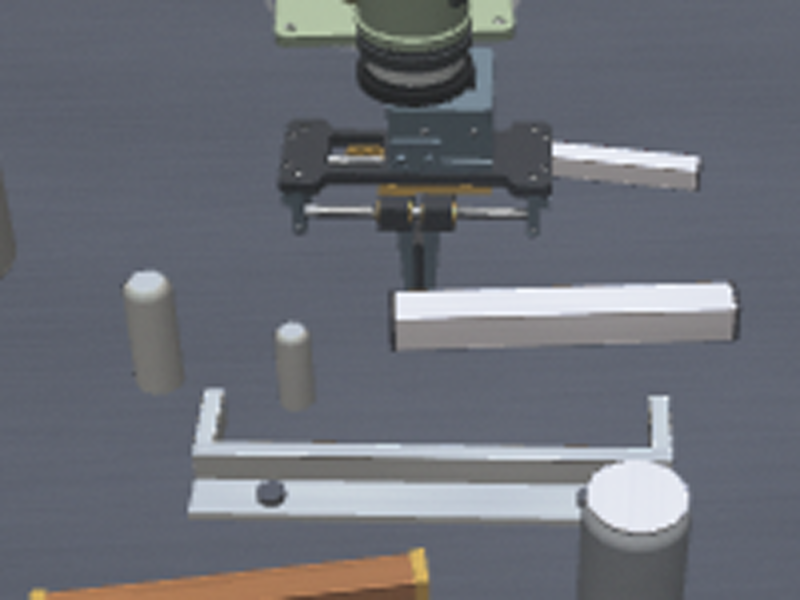

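Request:
arm_command --pt "1 0.014 -0.004 0 0" --pt "1 0.028 -0.008 0 0" --pt "1 0.042 -0.012 0 0" --pt "1 0.056 -0.016 0 0" --pt "1 0.07 -0.02 0 0" --pt "1 0.084 -0.026 0 0" --pt "1 0.096 -0.032 0 0" --pt "1 0.104 -0.036 0 0"

```text
time_s: 3.33
ee_pos: [521.6, 24.3, 11.9]
ee_rot: [-180.0, 0.1, -4.6]
force: [-0.7, -1.1, 0.6]
gripper_width: 0.2
```

```bash
cat > look.py <<'E'
from h import *
import sys
n=sys.argv[1]
s=env.grab_frame("scene")[:,:,::-1]
cv2.imwrite(f"pics/{n}.png",cv2.resize(s[120:270,140:340],None,fx=4,fy=4,interpolation=cv2.INTER_CUBIC))
st=env.state();print("jig",toj(st['ee_pos']).round(1),st['ee_pos'].round(1),st['ee_rot'].round(1))
E
cat > pt.py <<'E'
from h import *
import sys
# zoom pixel points of the scene crop at height z : python3 pt.py z u,v u,v
z=float(sys.argv[1])
for a in sys.argv[2:]:
    u,v=map(float,a.split(","))
    r=ray("scene",(np.array([u,v])+.5)/4-.5+[140,120],z); print(a,toj(r).round(1)[0])
E
python3 look.py s3
```

```text
jig [[-114.7    2.3]] [522.4  24.5  12. ] [-179.9    0.    -4.6]
```

View pics/s3.png

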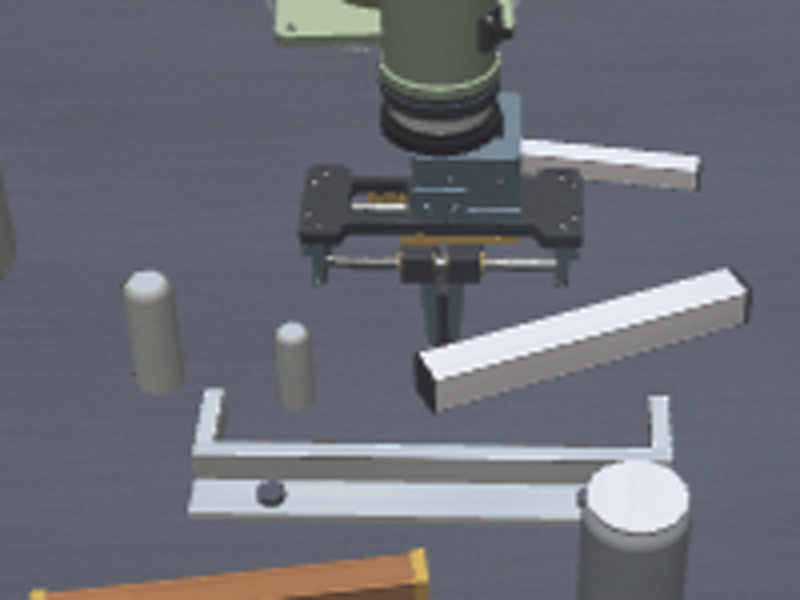

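```bash
python3 pt.py 30 416,353 433,382 748,292 730,268
```

```text
416,353 [-87.8 -16.3]
433,382 [-58.6  -3.8]
748,292 [-158.3  210.2]
730,268 [-185.5  199.9]
```

Request:
arm_command --pt "1 -0.03 0 0 0" --pt "1 -0.06 0 0 0" --pt "1 -0.08 0 -0.08 0" --pt "1 -0.08 0 -0.16 0" --pt "1 -0.1 -0.08 -0.18 -0.2" --pt "1 -0.13 -0.16 -0.18 -0.4" --pt "1 -0.148 -0.24 -0.18 -0.6" --pt "1 -0.148 -0.3 -0.18 -0.8"

```text
time_s: 4.05
ee_pos: [459.2, 182.3, 103.0]
ee_rot: [-179.9, -0.1, 24.4]
force: [0.4, -0.8, -0.8]
gripper_width: 0.9
```

```bash
cat > go.py <<'E'
from h import *
import sys
# jig target x,y, z, world yaw  -> shares
jx,jy,z,yaw=map(float,sys.argv[1:5])
st=env.state();w=tow([jx,jy])[0];p=st['ee_pos'];psi=np.radians(st['ee_rot'][2])
d=np.r_[w,z]-p
x=np.array([np.cos(psi),np.sin(psi)]);y=np.array([x[1],-x[0]])
print("shares",(np.array([d[:2]@x,d[:2]@y,-d[2]])/500).round(4),"turn",round((-(yaw-st['ee_rot'][2])+180)%360/45-4,3),"now jig",toj(p).round(1),p.round(1),st['ee_rot'].round(1),"q6",st['qpos'].round(0))
E
python3 go.py -189 242 100 110.2
```

```text
shares [ 0.0866 -0.152   0.0061] turn -1.906 now jig [[-190.1  154.6]] [459.2 182.3 103. ] [-1.799e+02 -1.000e-01  2.440e+01] q6 [ 20.  17. 109.   0.  54.  86.]
```

Request:
arm_command --pt "1 0.05 -0.08 0 -0.2" --pt "1 0.0866 -0.152 0 -0.4" --pt "1 0.0866 -0.152 0 -0.6" --pt "1 0.0866 -0.152 0 -0.8" --pt "1 0.0866 -0.152 0 -0.95" --pt "1 0.0866 -0.152 0 -0.95"

```text
time_s: 4.55
ee_pos: [467.2, 270.3, 103.3]
ee_rot: [-180.0, -0.2, 67.5]
force: [0.5, 0.2, -0.3]
gripper_width: 0.2
```

```bash
python3 go.py -189 242 12 110.2; python3 look.py s4; python3 -c "
from h import *
im=env.grab_frame('top');cv2.imwrite('pics/t4.png',im[:,:,::-1])"
```

```text
shares [-0.0018  0.0008  0.1825] turn -0.95 now jig [[-189.1  243. ]] [467.2 270.3 103.3] [-180.    -0.2   67.5] q6 [ 29.  21. 104.   0.  56.  51.]
jig [[-189.1  242.7]] [467.2 270.1 103.3] [-180.    -0.2   67.6]
```

View pics/s4.png

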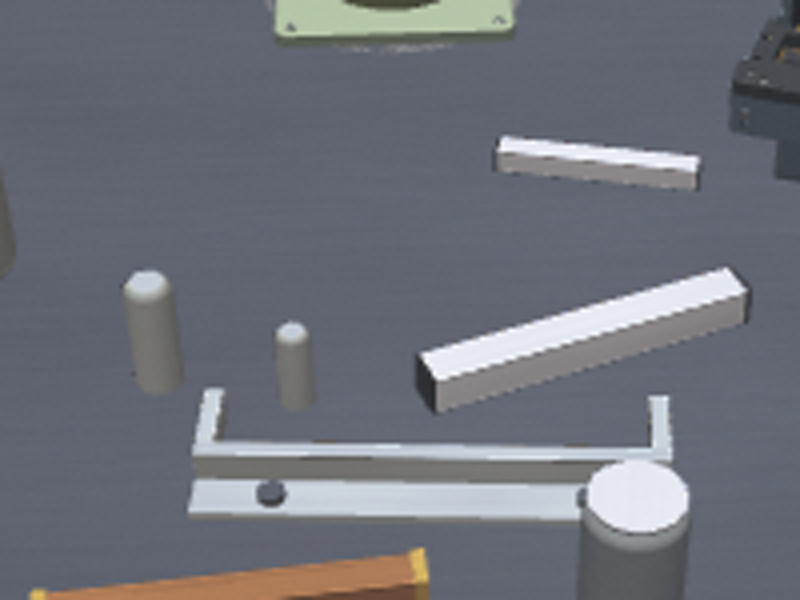

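View pics/t4.png

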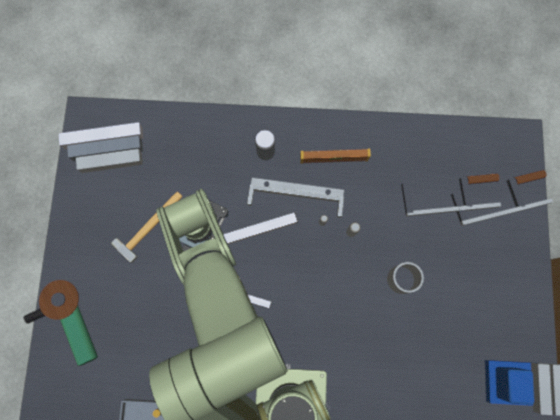

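```bash
cat > tub.py <<'E'
from h import *
import sys
def topline(im):
    g=cv2.cvtColor(im,cv2.COLOR_BGR2GRAY)
    m=(g>185).astype(np.uint8)
    m[:170]=0;m[320:]=0;m[:,:200]=0;m[:,380:]=0
    n,l,st,c=cv2.connectedComponentsWithStats(m)
    out=[]
    for i in range(1,n):
        if st[i][4]<60: continue
        cnt=cv2.findContours((l==i).astype(np.uint8),0,cv2.CHAIN_APPROX_NONE)[0][0]
        b=cv2.boxPoints(cv2.minAreaRect(cnt)); j=toj(ray("top",b,30))
        out.append((st[i][4],j))
    return out
if __name__=="__main__":
    im=cv2.imread(sys.argv[1]) if len(sys.argv)>1 else env.grab_frame("top")[:,:,::-1]
    for a,j in topline(im): print(a,j.round(0).tolist())
E
python3 tub.py pics/t4.png; python3 tub.py pics/top0.png
```

```text
641 [[-156.0, 208.0], [-60.0, 1.0], [-86.0, -10.0], [-181.0, 196.0]]
120 [[-350.0, 105.0], [-332.0, 102.0], [-342.0, 38.0], [-360.0, 40.0]]
106 [[6.0, 89.0], [34.0, 88.0], [30.0, 13.0], [2.0, 14.0]]
163 [[30.0, 10.0], [43.0, -84.0], [16.0, -87.0], [4.0, 7.0]]
671 [[-153.0, 196.0], [-125.0, 192.0], [-166.0, -36.0], [-193.0, -31.0]]
299 [[-337.0, 189.0], [-319.0, 186.0], [-342.0, 37.0], [-360.0, 40.0]]
```

Request:
arm_command --pt "1 -0.002 0.001 0.03 -0.2" --pt "1 -0.002 0.001 0.06 -0.4" --pt "1 -0.002 0.001 0.1 -0.6" --pt "1 -0.002 0.001 0.14 -0.8" --pt "1 -0.002 0.001 0.17 -0.95" --pt "1 -0.002 0.001 0.182 -0.95" --pt "1 -0.002 0.001 0.182 -0.95"

```text
time_s: 5.23
ee_pos: [466.4, 268.5, 10.7]
ee_rot: [-179.9, -0.1, 109.7]
force: [0.0, -0.5, 0.1]
gripper_width: 0.5
```

```bash
python3 go.py -189 242 12 110.2; python3 go.py -144 144 12 110.2
```

```text
shares [ 0.0011  0.0021 -0.0026] turn -0.011 now jig [[-189.7  241.1]] [466.4 268.5  10.7] [-1.799e+02 -1.000e-01  1.097e+02] q6 [ 29.  27. 109.   0.  43.   9.]
shares [-0.2146  0.0037 -0.0026] turn -0.011 now jig [[-189.7  241.1]] [466.4 268.5  10.7] [-1.799e+02 -1.000e-01  1.097e+02] q6 [ 29.  27. 109.   0.  43.   9.]
```

Request:
arm_command --pt "1 -0.02 0.002 -0.002 0" --pt "1 -0.036 0.002 -0.002 0" --pt "1 -0.05 0.002 -0.002 0" --pt "1 -0.064 0.002 -0.002 0" --pt "1 -0.078 0.002 -0.002 0" --pt "1 -0.092 0.002 -0.002 0" --pt "1 -0.106 0.002 -0.002 0" --pt "1 -0.12 0.002 -0.002 0"

```text
time_s: 5.9
ee_pos: [488.1, 212.0, 12.1]
ee_rot: [-180.0, -0.1, 109.7]
force: [-0.8, 2.6, 2.0]
gripper_width: 0.2
```

```bash
python3 go.py -144 144 12 110.2;python3 look.py s5; python3 tub.py
```

```text
shares [-0.0936  0.001   0.0002] turn -0.012 now jig [[-163.6  186.5]] [488.1 212.   12.1] [-1.800e+02 -1.000e-01  1.097e+02] q6 [ 22.  27. 110.   0.  43.   2.]
jig [[-163.4  185.1]] [488.3 210.7  11.8] [-1.800e+02 -1.000e-01  1.097e+02]
129 [[-106.0, 284.0], [-68.0, 201.0], [-83.0, 194.0], [-121.0, 277.0]]
543 [[-126.0, 139.0], [-45.0, -38.0], [-71.0, -49.0], [-151.0, 127.0]]
308 [[-405.0, 145.0], [-348.0, 26.0], [-372.0, 14.0], [-429.0, 133.0]]
```

View pics/s5.png

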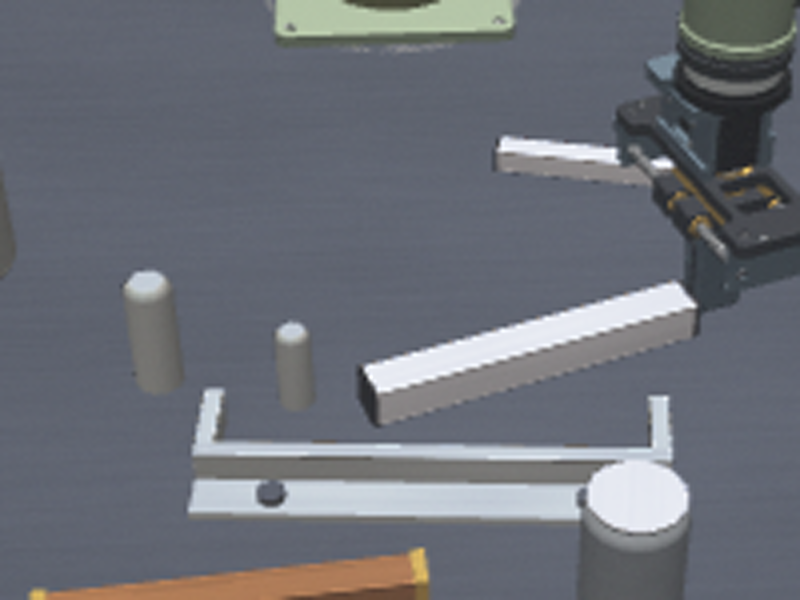

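Request:
arm_command --pt "1 -0.014 0 0 0" --pt "1 -0.028 0 0 0" --pt "1 -0.042 0 0 0" --pt "1 -0.056 0 0 0" --pt "1 -0.068 0 0 0" --pt "1 -0.08 0 0 0" --pt "1 -0.09 0 0 0" --pt "1 -0.1 0 0 0"

```text
time_s: 6.67
ee_pos: [504.8, 163.2, 11.4]
ee_rot: [-179.9, -0.1, 109.7]
force: [-1.4, 1.8, 0.6]
gripper_width: 0.5
```

```bash
python3 go.py -144 144 12 110.2;python3 look.py s6; python3 tub.py
```

```text
shares [ 0.0095  0.0025 -0.0011] turn -0.012 now jig [[-143.2  139.2]] [504.8 163.2  11.4] [-1.799e+02 -1.000e-01  1.097e+02] q6 [ 17.  27. 110.   0.  43.  -3.]
jig [[-142.8  138.4]] [505.  162.4  11.4] [-179.9   -0.   109.7]
129 [[-76.0, 224.0], [-43.0, 139.0], [-58.0, 134.0], [-90.0, 219.0]]
513 [[-101.0, 83.0], [-25.0, -85.0], [-51.0, -96.0], [-126.0, 72.0]]
507 [[-408.0, 172.0], [-335.0, -21.0], [-362.0, -31.0], [-435.0, 161.0]]
```

View pics/s6.png

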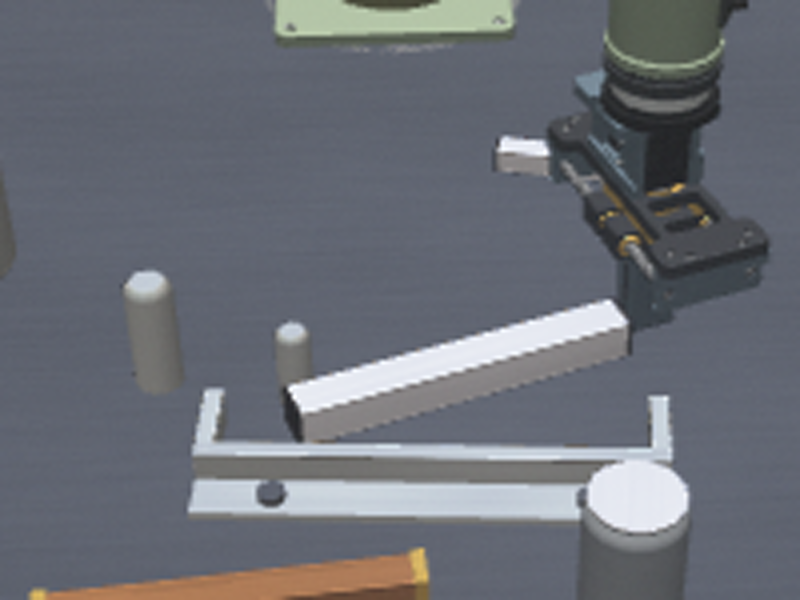

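Request:
arm_command --pt "1 -0.012 0 0 0" --pt "1 -0.024 0 0 0" --pt "1 -0.034 0 0 0" --pt "1 -0.042 0 0 0" --pt "1 -0.05 0 0 0" --pt "1 -0.05 0 0 0" --pt "1 -0.02 0 0 0" --pt "1 0 0 0 0"

```text
time_s: 7.43
ee_pos: [504.9, 162.5, 11.3]
ee_rot: [-179.9, 0.0, 109.6]
force: [-0.7, 0.9, -0.7]
gripper_width: 0.3
```

```bash
python3 go.py -165 60 100 -4.5;python3 look.py s7; python3 tub.py
```

```text
shares [-0.1251 -0.1043 -0.1775] turn 2.536 now jig [[-143.   138.4]] [504.9 162.5  11.3] [-179.9    0.   109.6] q6 [ 17.  27. 110.  -0.  43.  -3.]
jig [[-143.8  139.9]] [504.2 164.   11.2] [-179.9   -0.   109.7]
125 [[-77.0, 227.0], [-44.0, 142.0], [-59.0, 137.0], [-92.0, 221.0]]
589 [[-101.0, 85.0], [-14.0, -109.0], [-41.0, -119.0], [-127.0, 74.0]]
486 [[-411.0, 174.0], [-335.0, -19.0], [-363.0, -30.0], [-439.0, 162.0]]
```

View pics/s7.png

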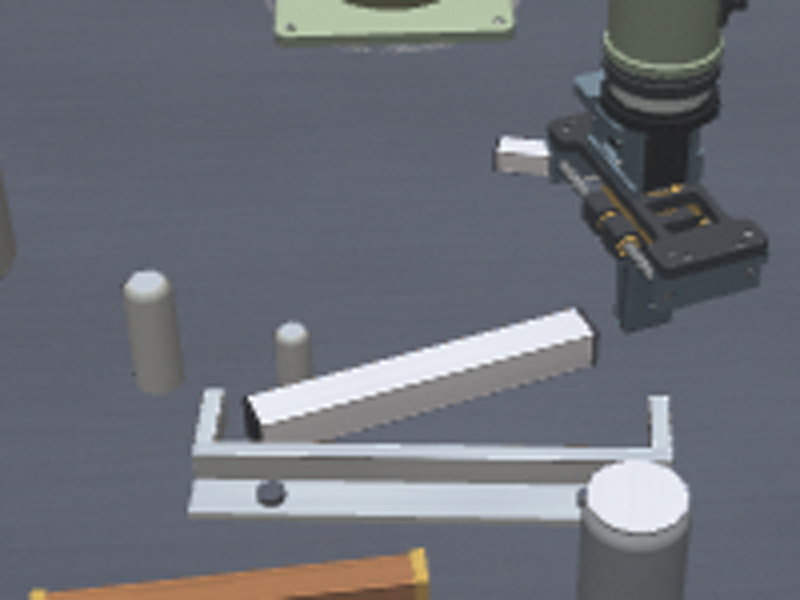

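Request:
arm_command --pt "1 0.01 0 -0.06 0" --pt "1 0.01 0 -0.13 0.15" --pt "1 -0.03 -0.03 -0.175 0.3" --pt "1 -0.07 -0.06 -0.175 0.46" --pt "1 -0.1 -0.1 -0.175 0.62" --pt "1 -0.11 -0.1 -0.175 0.78" --pt "1 -0.11 -0.1 -0.175 0.94" --pt "1 -0.11 -0.1 -0.175 1"

```text
time_s: 8.2
ee_pos: [476.2, 93.8, 99.1]
ee_rot: [-180.0, 0.1, 64.5]
force: [0.4, -0.2, 0.0]
gripper_width: 0.5
```

```bash
python3 go.py -172 72 60 -4.5
```

```text
shares [ 0.0039 -0.0139  0.0782] turn 1.532 now jig [[-166.2   67.7]] [476.2  93.8  99.1] [-1.80e+02  1.00e-01  6.45e+01] q6 [ 10.  17. 111.  -0.  53.  35.]
```

Request:
arm_command --pt "1 0.004 -0.014 0 0.15" --pt "1 0.004 -0.014 0 0.3" --pt "1 0.004 -0.014 0.02 0.46" --pt "1 0.004 -0.014 0.03 0.62" --pt "1 0.004 -0.014 0.04 0.78" --pt "1 0.004 -0.014 0.05 0.94" --pt "1 0.004 -0.014 0.06 1"

```text
time_s: 8.78
ee_pos: [470.7, 98.2, 68.9]
ee_rot: [179.9, 0.1, 19.2]
force: [-0.6, 0.6, 1.0]
gripper_width: 0.3
```

```bash
python3 go.py -172 72 12 -4.5
```

```text
shares [ 0.0002 -0.0006  0.1137] turn 0.527 now jig [[-172.    71.7]] [470.7  98.2  68.9] [1.799e+02 1.000e-01 1.920e+01] q6 [ 10.  18. 113.  -0.  48.  81.]
```

Request:
arm_command --pt "1 0 0 0.02 0.15" --pt "1 0 0 0.05 0.3" --pt "1 0 0 0.08 0.45" --pt "1 0 0 0.105 0.527" --pt "1 0 0 0.114 0.527" --pt "1 0 0 0.114 0.527"

```text
time_s: 9.28
ee_pos: [469.8, 97.7, 10.9]
ee_rot: [179.8, 0.2, -4.4]
force: [-0.6, -0.2, 1.7]
gripper_width: 0.5
```

```bash
python3 go.py -172 72 12 -4.5; python3 look.py s8
```

```text
shares [ 0.0017 -0.0019 -0.0021] turn 0.003 now jig [[-172.9   71. ]] [469.8  97.7  10.9] [179.8   0.2  -4.4] q6 [ 10.  23. 117.  -0.  40. 105.]
jig [[-172.2   71.3]] [470.5  97.9  11.7] [ 1.798e+02  1.000e-01 -4.400e+00]
```

View pics/s8.png

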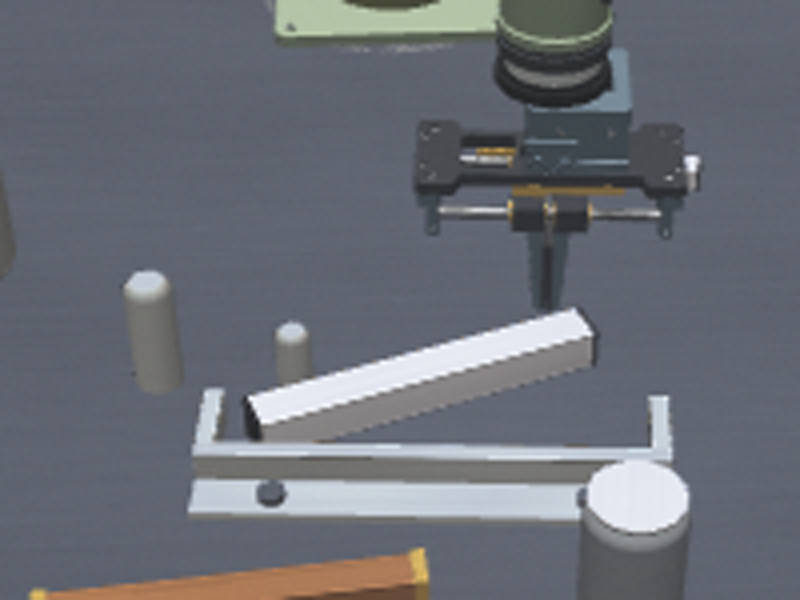

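Request:
arm_command --pt "1 0.02 0 0 0" --pt "1 0.036 0 0 0" --pt "1 0.05 0 0 0" --pt "1 0.064 0 0 0" --pt "1 0.078 0 0 0" --pt "1 0.092 0 0 0" --pt "1 0.106 0 0 0" --pt "1 0.12 0 0 0"

```text
time_s: 10.0
ee_pos: [530.9, 93.2, 11.5]
ee_rot: [179.8, 0.1, -4.4]
force: [-1.5, 1.1, -0.1]
gripper_width: 0.6
```

```bash
python3 look.py s9;python3 tub.py
```

```text
jig [[-109.6   71.6]] [532.9  93.3  11.7] [179.9  -0.   -4.4]
139 [[-26.0, 138.0], [-6.0, 51.0], [-22.0, 47.0], [-42.0, 135.0]]
294 [[-44.0, -15.0], [-23.0, -120.0], [-51.0, -125.0], [-71.0, -20.0]]
680 [[-363.0, 125.0], [-315.0, -87.0], [-345.0, -94.0], [-393.0, 117.0]]
159 [[-383.0, 193.0], [-366.0, 139.0], [-394.0, 129.0], [-412.0, 183.0]]
113 [[-416.0, 240.0], [-390.0, 244.0], [-384.0, 202.0], [-410.0, 198.0]]
```

View pics/s9.png

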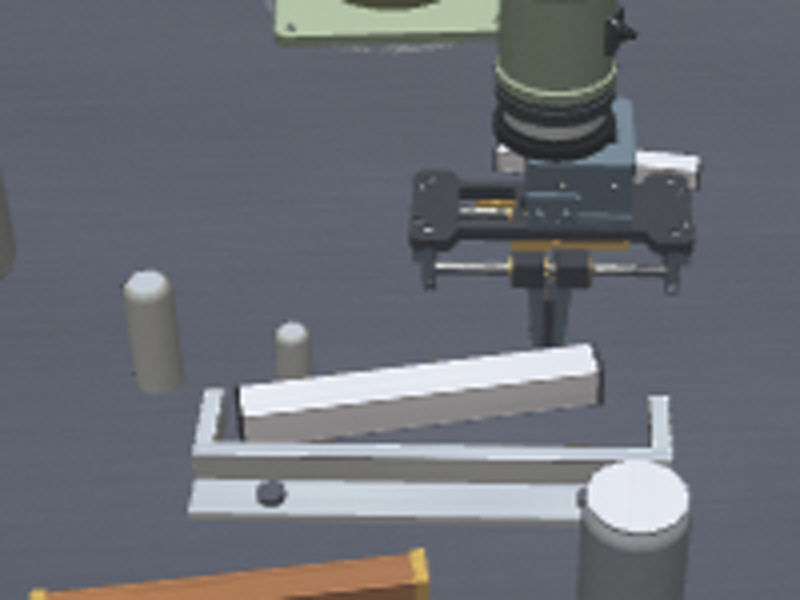

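Request:
arm_command --pt "1 0.012 0 0 0" --pt "1 0.024 0 0 0" --pt "1 0.036 0 0 0" --pt "1 0.048 0 0 0" --pt "1 0.058 0 0 0" --pt "1 0.068 0 0 0" --pt "1 0.076 0 0 0" --pt "1 0.082 0 0 0"

```text
time_s: 10.77
ee_pos: [573.5, 90.0, 11.6]
ee_rot: [179.9, -0.0, -4.4]
force: [-1.9, 0.9, 0.9]
gripper_width: 0.6
```

```bash
python3 look.py s10;python3 tub.py
```

```text
jig [[-68.2  71.7]] [574.2  90.   11.7] [ 1.799e+02 -1.000e-01 -4.400e+00]
135 [[27.0, 139.0], [46.0, 51.0], [30.0, 48.0], [12.0, 136.0]]
295 [[-54.0, -19.0], [-27.0, -20.0], [-32.0, -131.0], [-60.0, -129.0]]
647 [[-317.0, 125.0], [-271.0, -85.0], [-300.0, -91.0], [-347.0, 118.0]]
163 [[-328.0, 189.0], [-321.0, 138.0], [-351.0, 134.0], [-358.0, 185.0]]
134 [[-342.0, 252.0], [-336.0, 201.0], [-362.0, 196.0], [-369.0, 247.0]]
```

View pics/s10.png

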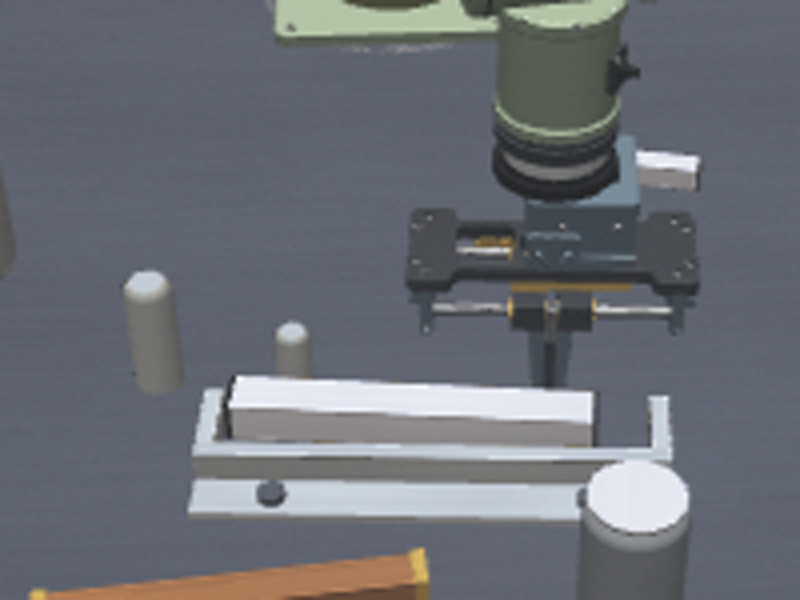

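Request:
arm_command --pt "1 -0.02 0 0 0" --pt "0.5 -0.05 0 0 0" --pt "0 -0.06 0.04 0 0" --pt "0 -0.06 0.08 0 0" --pt "0 -0.06 0.12 0 0" --pt "0 -0.06 0.143 0 0" --pt "0 -0.06 0.143 0 0" --pt "0 -0.06 0.143 0 0"

```text
time_s: 11.53
ee_pos: [538.4, 20.9, 12.0]
ee_rot: [179.9, -0.1, -4.5]
force: [-0.1, 0.5, -0.1]
gripper_width: 44.5
```

```bash
python3 go.py -46 0 12 -4.53; python3 look.py s11;python3 tub.py
```

```text
shares [ 0.1047 -0.      0.    ] turn 0.001 now jig [[-98.4  -0.1]] [538.4  20.9  12. ] [ 1.799e+02 -1.000e-01 -4.500e+00] q6 [  1.  27. 109.  -0.  43.  96.]
jig [[-98.2   0.4]] [538.6  21.4  12. ] [ 1.799e+02 -1.000e-01 -4.400e+00]
147 [[-8.0, 44.0], [4.0, -44.0], [-12.0, -46.0], [-24.0, 42.0]]
93 [[-33.0, -90.0], [-28.0, -127.0], [-56.0, -130.0], [-61.0, -93.0]]
165 [[-353.0, 192.0], [-346.0, 141.0], [-375.0, 136.0], [-382.0, 187.0]]
179 [[-344.0, 126.0], [-337.0, 74.0], [-370.0, 70.0], [-376.0, 121.0]]
709 [[-368.0, 56.0], [-335.0, 59.0], [-315.0, -159.0], [-348.0, -161.0]]
```

View pics/s11.png

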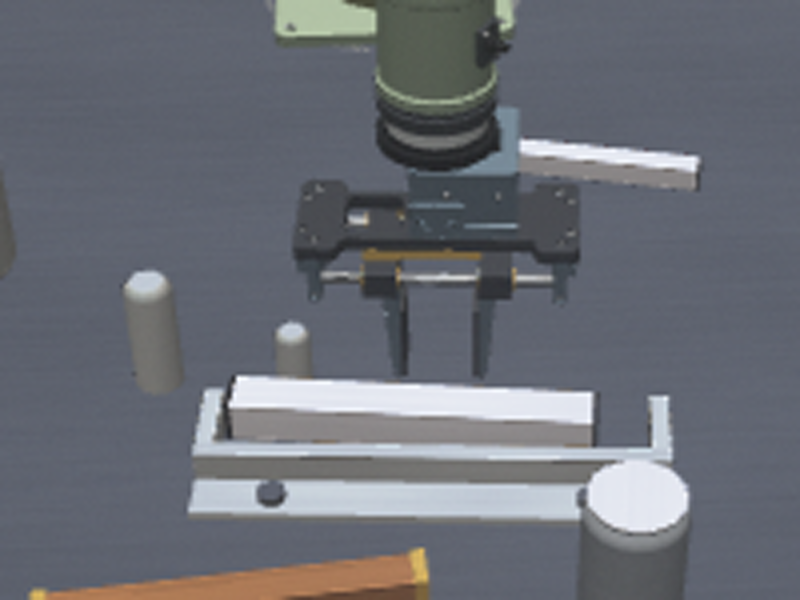

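Request:
arm_command --pt "0 0.006 0 0 0" --pt "0 0.014 0 0 0" --pt "0 0.022 0 0 0" --pt "0 0.034 0 0 0" --pt "0 0.048 0 0 0" --pt "0 0.062 0 0 0" --pt "0 0.076 0 0 0" --pt "0 0.088 0 0 0"

```text
time_s: 12.3
ee_pos: [582.7, 18.2, 11.7]
ee_rot: [179.9, -0.0, -4.4]
force: [-2.6, 0.1, 0.8]
gripper_width: 91.0
```

```bash
python3 go.py -46 0 12 -4.53; python3 look.py s12;python3 tub.py
```

```text
shares [ 0.0161  0.0015 -0.0006] turn 0.003 now jig [[-54.1   0.7]] [582.7  18.2  11.7] [179.9  -0.   -4.4] q6 [  1.  30. 103.  -0.  47.  95.]
jig [[-52.2   0.8]] [584.5  18.1  11.9] [179.9  -0.2  -4.4]
143 [[52.0, 45.0], [64.0, -43.0], [47.0, -45.0], [36.0, 43.0]]
103 [[-34.0, -95.0], [-6.0, -95.0], [-6.0, -132.0], [-34.0, -132.0]]
159 [[-328.0, 188.0], [-298.0, 191.0], [-295.0, 135.0], [-324.0, 133.0]]
173 [[-295.0, 127.0], [-288.0, 75.0], [-318.0, 71.0], [-325.0, 122.0]]
675 [[-318.0, 57.0], [-285.0, 60.0], [-267.0, -154.0], [-300.0, -156.0]]
```

View pics/s12.png

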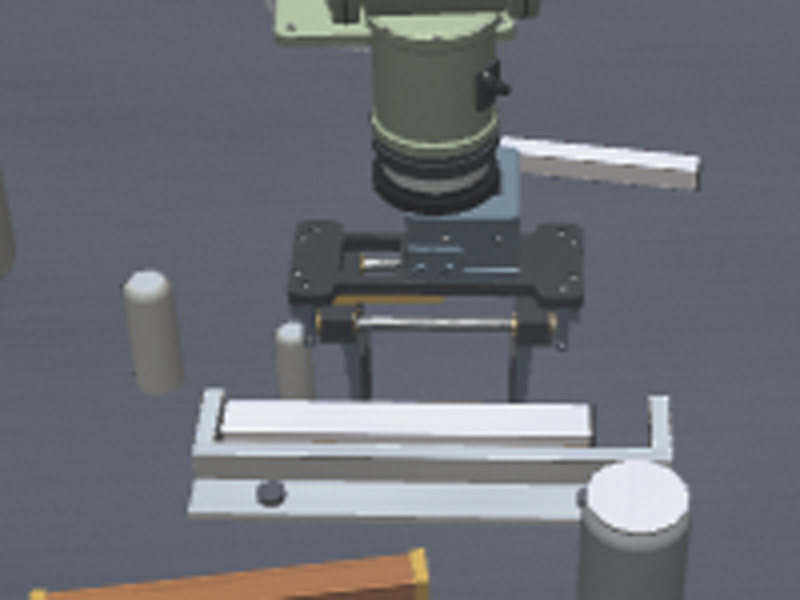

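Request:
arm_command --pt "0 0.004 0 0 0" --pt "0 0.008 0 0 0" --pt "0 0.012 0 0 0" --pt "0 0.015 0 0 0"

```text
time_s: 12.73
ee_pos: [590.6, 17.7, 11.7]
ee_rot: [179.9, -0.1, -4.4]
force: [-7.4, 1.5, 4.5]
gripper_width: 90.8
```

```bash
python3 go.py -46 0 12 -4.53; python3 look.py s13;python3 tub.py
```

```text
shares [ 0.0002  0.0017 -0.0005] turn 0.002 now jig [[-46.1   0.9]] [590.6  17.7  11.7] [ 1.799e+02 -1.000e-01 -4.400e+00] q6 [  1.  31. 102.  -0.  47.  95.]
jig [[-46.1   0.8]] [590.6  17.7  11.8] [179.9  -0.   -4.4]
141 [[62.0, 46.0], [74.0, -45.0], [58.0, -47.0], [45.0, 44.0]]
111 [[-3.0, -93.0], [2.0, -130.0], [-27.0, -133.0], [-32.0, -96.0]]
158 [[-295.0, 191.0], [-287.0, 137.0], [-314.0, 133.0], [-322.0, 187.0]]
177 [[-286.0, 125.0], [-279.0, 73.0], [-309.0, 69.0], [-316.0, 120.0]]
661 [[-310.0, 55.0], [-279.0, 58.0], [-260.0, -153.0], [-291.0, -155.0]]
```

View pics/s13.png

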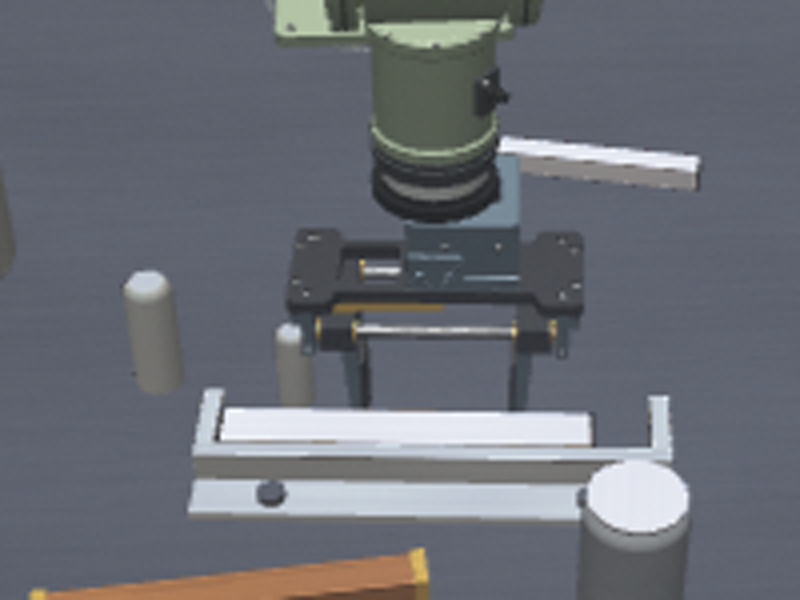

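Request:
arm_command --pt "0 0.003 0 0 0" --pt "0 0.006 0 0 0" --pt "0 0.006 0 0 0"

```text
time_s: 13.08
ee_pos: [590.7, 17.7, 11.8]
ee_rot: [179.9, 0.3, -4.5]
force: [-9.2, 1.6, 6.9]
gripper_width: 91.4
```

```bash
python3 go.py -46 0 12 -4.53
```

```text
shares [ 0.0001  0.0017 -0.0005] turn 0.0 now jig [[-46.1   0.9]] [590.7  17.7  11.8] [179.9   0.3  -4.5] q6 [  1.  31. 102.  -0.  48.  95.]
```

Request:
arm_command --pt "0 -0.02 0 0 0" --pt "0 -0.06 0 0 0" --pt "0 -0.12 0 0 0" --pt "0 -0.16 0 -0.06 0" --pt "0 -0.2 0.04 -0.14 0" --pt "0 -0.24 0.12 -0.22 0" --pt "0 -0.26 0.2 -0.3 0" --pt "0 -0.28 0.28 -0.36 0"

```text
time_s: 13.75
ee_pos: [454.9, -75.5, 163.2]
ee_rot: [179.8, 0.0, -4.4]
force: [0.6, -0.1, 0.9]
gripper_width: 91.2
```

Request:
arm_command --pt "0 0 0.08 -0.03 0" --pt "0 0 0.16 -0.06 0" --pt "0 0 0.24 -0.06 0" --pt "0 0 0.32 -0.06 0" --pt "0 0 0.4 -0.06 0" --pt "0 0 0.46 -0.06 0" --pt "0 0 0.46 -0.06 0"

```text
time_s: 14.33
ee_pos: [438.1, -311.1, 194.3]
ee_rot: [179.5, -0.2, -4.6]
force: [0.3, -0.4, -0.4]
gripper_width: 91.4
```

```bash
python3 look.py s14
python3 - <<'E'
from h import *
t=env.grab_frame("top")[:,:,::-1];cv2.imwrite("pics/t14.png",t)
cv2.imwrite("pics/t14z.png",cv2.resize(t[165:265,230:370],None,fx=5,fy=5,interpolation=cv2.INTER_CUBIC))
E
```

```text
jig [[-172.6 -336. ]] [ 437.9 -308.1  194.1] [ 1.797e+02 -1.000e-01 -4.600e+00]
```

View pics/s14.png

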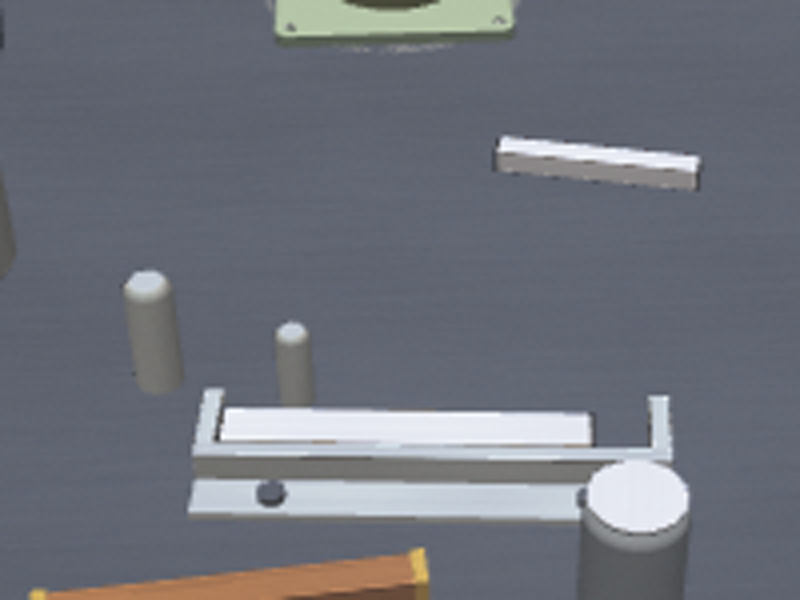

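View pics/t14z.png

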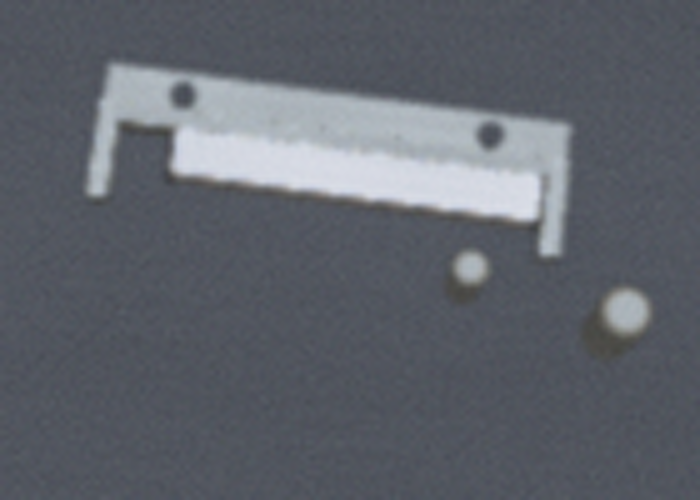

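View pics/t14.png

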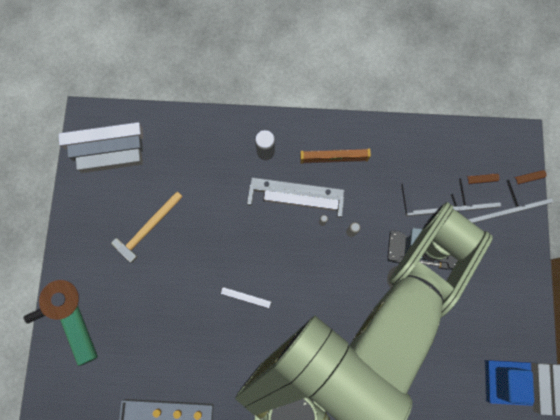

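```bash
python3 - <<'E'
from h import *
t=cv2.imread("pics/t14.png");g=cv2.cvtColor(t,cv2.COLOR_BGR2GRAY).astype(float)
# front edge: for columns, subpixel crossing bright->dark downward
pts=[]
for u in range(268,334):
    col=g[185:225,u]; k=np.argmax(col); 
    for v in range(k,39):
        if col[v]>145>=col[v+1]: pts.append((u,185+v+(col[v]-145)/(col[v]-col[v+1])));break
j=toj(ray("top",pts,30)); p=np.polyfit(j[:,1],j[:,0],1)
print("front edge x at y=-130,0,100:",np.polyval(p,[-130,0,100]).round(1),"slope deg",np.degrees(p[0]).round(2),"y range",j[:,1].min().round(),j[:,1].max().round(),"rms",np.std(j[:,0]-np.polyval(p,j[:,1])).round(2))
s=env.grab_frame("scene")[:,:,::-1];cv2.imwrite("pics/s15.png",s)
# back edge gap in scene: top z=30 back edge vs rail
d=cv2.absdiff(s,cv2.imread("pics/scene0.png")).max(2)>40
print("changed px coupon",d[150:195,100:145].sum(),"hammer",d[165:230,385:445].sum(),"can",d[235:290,283:313].sum(),"level",d[255:292,145:250].sum(),"small tube",d[150:170,260:320].sum())
E
python3 pt.py 30 222,408 220,440 588,445 592,412; python3 pt.py 28 220,442 590,447
```

```text
front edge x at y=-130,0,100: [-30.  -29.3 -28.8] slope deg 0.31 y range -121.0 86.0 rms 0.42
changed px coupon 0 hammer 0 can 0 level 0 small tube 0
222,408 [ -30.5 -137.8]
220,440 [  -0.3 -135.2]
588,445 [-0.2 95.9]
592,412 [-31.3  99.2]
220,442 [  -0.6 -135.4]
590,447 [-0.5 97.2]
```

View pics/s15.png

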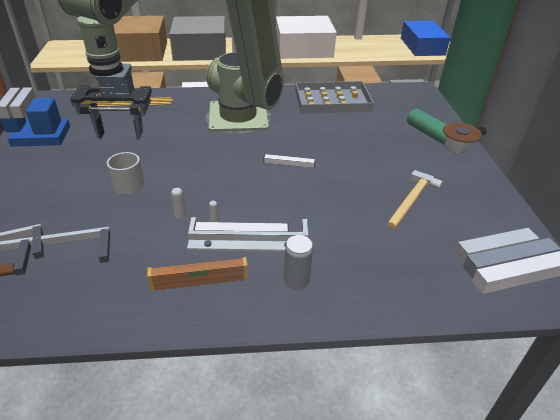

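Run:
```python
from h import *
t=cv2.imread("pics/top0.png");g=cv2.cvtColor(t,cv2.COLOR_BGR2GRAY).astype(float)
pts=[]
for u in range(262,334):
    c=int(178+ (u-253)*.12); col=g[c:c+30,u]; k=np.argmax(col[:14])
    for v in range(k,28):
        if col[v]>130>=col[v+1]: pts.append((u,c+v+(col[v]-130)/(col[v]-col[v+1])));break
j=toj(ray("top",pts,28)); p=np.polyfit(j[:,1],j[:,0],1)
r=j[:,0]-np.polyval(p,j[:,1]); ok=abs(r)<2; p=np.polyfit(j[ok,1],j[ok,0],1)
print(np.polyval(p,[-130,0,100]).round(1),np.degrees(p[0]).round(2),ok.sum(),len(ok),np.std(r[ok]).round(2))
```

```text
[0.7 1.  1.2] 0.13 71 72 0.72
```

```bash
python3 go.py -130 -48 120 -4.53;python3 go.py -130 -48 12 -4.53
```

```text
shares [ 0.0872 -0.5696  0.1478] turn 0.002 now jig [[-173.  -332.9]] [ 437.7 -305.   193.9] [179.8  -0.   -4.4] q6 [-36.  15.  97.  -0.  68.  58.]
shares [ 0.0872 -0.5696  0.3638] turn 0.002 now jig [[-173.  -332.9]] [ 437.7 -305.   193.9] [179.8  -0.   -4.4] q6 [-36.  15.  97.  -0.  68.  58.]
```

Request:
arm_command --pt "1 0.01 -0.08 0 0" --pt "1 0.02 -0.16 0 0" --pt "1 0.04 -0.24 0 0" --pt "1 0.06 -0.32 0 0" --pt "1 0.07 -0.4 0 0" --pt "1 0.08 -0.48 0.02 0" --pt "1 0.087 -0.54 0.06 0" --pt "1 0.087 -0.57 0.12 0"

```text
time_s: 15.15
ee_pos: [505.8, -19.5, 135.1]
ee_rot: [179.9, -0.5, -4.1]
force: [1.0, -0.2, -0.2]
gripper_width: 40.8
```

```bash
python3 go.py -125 -48 12 -4.53
```

```text
shares [0.0054 0.0101 0.2462] turn 0.009 now jig [[-127.8  -43. ]] [505.8 -19.5 135.1] [179.9  -0.5  -4.1] q6 [ -3.  16. 106.  -0.  58.  91.]
```

Request:
arm_command --pt "1 0.005 0.01 0.05 0.009" --pt "1 0.005 0.01 0.11 0.009" --pt "1 0.005 0.01 0.17 0.009" --pt "1 0.005 0.01 0.22 0.009" --pt "1 0.005 0.01 0.246 0.009" --pt "1 0.005 0.01 0.246 0.009" --pt "1 0.005 0.01 0.246 0.009"

```text
time_s: 15.73
ee_pos: [508.8, -23.8, 12.2]
ee_rot: [179.9, -0.5, -4.4]
force: [0.2, -1.0, -0.1]
gripper_width: 0.6
```

```bash
python3 go.py -46 -48 12 -4.53
```

```text
shares [0.1567 0.0023 0.0004] turn 0.003 now jig [[-124.3  -47. ]] [508.8 -23.8  12.2] [179.9  -0.5  -4.4] q6 [ -4.  25. 114.  -0.  41.  91.]
```

Request:
arm_command --pt "1 0.04 0.002 0 0" --pt "1 0.08 0.002 0 0" --pt "1 0.11 0.002 0 0" --pt "1 0.13 0.002 0 0" --pt "1 0.145 0.002 0 0" --pt "1 0.153 0.002 0 0" --pt "1 0.16 0.002 0 0" --pt "1 0.166 0.002 0 0"

```text
time_s: 16.4
ee_pos: [586.9, -30.7, 12.7]
ee_rot: [179.9, 0.1, -4.4]
force: [-13.4, 1.5, 8.8]
gripper_width: 0.0
```

```bash
python3 go.py -46 -48 12 -4.53
```

```text
shares [-0.      0.0006  0.0015] turn 0.003 now jig [[-46.  -47.7]] [586.9 -30.7  12.7] [ 1.799e+02  1.000e-01 -4.400e+00] q6 [ -4.  30. 102.  -0.  47.  90.]
```

Request:
arm_command --pt "1 -0.02 0 0 0" --pt "1 -0.05 -0.02 0 0" --pt "1 -0.05 -0.09 0 0" --pt "1 -0.05 -0.16 0 0" --pt "1 -0.05 -0.22 0 0" --pt "1 -0.05 -0.236 0 0" --pt "1 -0.05 -0.236 0 0" --pt "1 -0.03 -0.236 0 0"

```text
time_s: 17.07
ee_pos: [578.8, 87.9, 12.4]
ee_rot: [179.9, 0.2, -4.3]
force: [-0.3, -0.1, 0.6]
gripper_width: 0.7
```

```bash
python3 go.py -46 70 12 -4.53
```

```text
shares [ 0.0349 -0.0001  0.0007] turn 0.005 now jig [[-63.5  69.9]] [578.8  87.9  12.4] [179.9   0.2  -4.3] q6 [  8.  30. 103.  -0.  47. 102.]
```

Request:
arm_command --pt "1 0.012 0 0 0" --pt "1 0.024 0 0 0" --pt "1 0.032 0 0 0" --pt "1 0.038 0 0 0" --pt "1 0.042 0 0 0"

```text
time_s: 17.48
ee_pos: [596.4, 85.3, 11.8]
ee_rot: [179.8, 0.7, -4.4]
force: [-10.1, 0.8, 7.3]
gripper_width: 0.7
```

```bash
python3 go.py -46 70 12 -4.53
```

```text
shares [-0.0006 -0.0026 -0.0004] turn 0.002 now jig [[-45.7  68.7]] [596.4  85.3  11.8] [179.8   0.7  -4.4] q6 [  7.  32. 100.  -0.  49. 102.]
```

Firm on both sides (contact at jig x −46.0 and −45.7). Withdraw straight back, then up.

Request:
arm_command --pt "1 -0.02 0 0 0" --pt "1 -0.06 0 0 0" --pt "1 -0.12 0 0 0" --pt "1 -0.16 0 -0.06 0" --pt "1 -0.2 0.04 -0.14 0" --pt "1 -0.24 0.12 -0.22 0" --pt "1 -0.26 0.2 -0.3 0" --pt "1 -0.28 0.28 -0.36 0"

```text
time_s: 18.15
ee_pos: [460.6, -8.0, 163.8]
ee_rot: [179.8, 0.7, -4.4]
force: [0.9, -0.6, 0.1]
gripper_width: 0.4
```

Request:
arm_command --pt "1 0 0.08 -0.03 0" --pt "1 0 0.16 -0.06 0" --pt "1 0 0.24 -0.06 0" --pt "1 0 0.32 -0.06 0" --pt "1 0 0.4 -0.06 0" --pt "1 0 0.46 -0.06 0" --pt "1 0 0.5 -0.06 0" --pt "1 0 0.5 -0.06 0"

```text
time_s: 18.82
ee_pos: [441.5, -261.5, 194.7]
ee_rot: [179.7, 0.6, -4.6]
force: [0.2, 0.5, -0.5]
gripper_width: 0.5
```

```bash
python3 look.py s16
python3 - <<'E'
from h import *
t=env.grab_frame("top")[:,:,::-1];cv2.imwrite("pics/t16.png",t);g=cv2.cvtColor(t,cv2.COLOR_BGR2GRAY).astype(float)
pts=[]
for u in range(268,334):
    col=g[185:225,u]; k=np.argmax(col)
    for v in range(k,39):
        if col[v]>145>=col[v+1]: pts.append((u,185+v+(col[v]-145)/(col[v]-col[v+1])));break
j=toj(ray("top",pts,30)); p=np.polyfit(j[:,1],j[:,0],1)
print(np.polyval(p,[-130,0,100]).round(1),np.degrees(p[0]).round(2),len(pts))
s=env.grab_frame("scene")[:,:,::-1]
d=cv2.absdiff(s,cv2.imread("pics/scene0.png")).max(2)>40
print("changed px coupon",d[150:195,100:145].sum(),"hammer",d[165:230,385:445].sum(),"can",d[235:290,283:313].sum(),"level",d[255:292,145:250].sum())
E
```

```text
jig [[-172.9 -287. ]] [ 441.5 -259.2  194.5] [179.8   0.7  -4.6]
[-30.  -29.3 -28.7] 0.33 66
changed px coupon 0 hammer 0 can 0 level 0
```

View pics/s16.png

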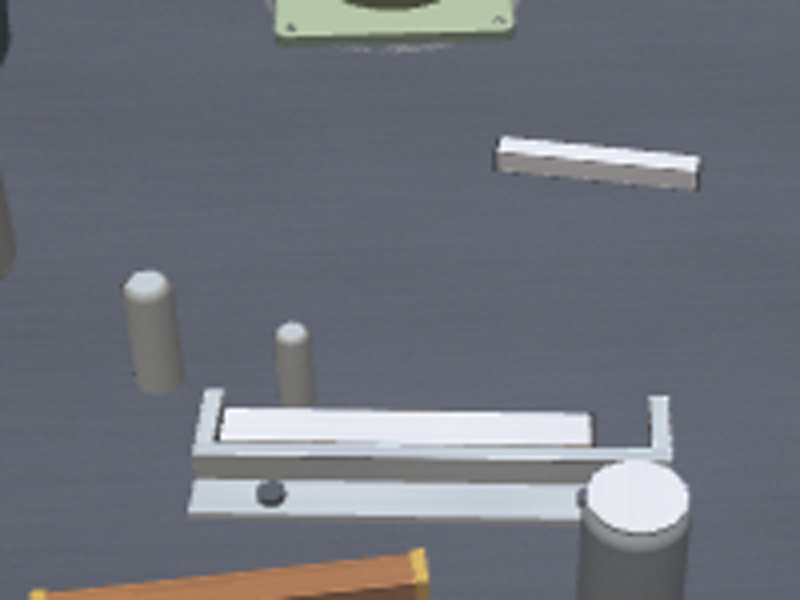

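The scene picture shows the tube flat against the rail (zoomed pixels 220–592, rows 408–445), inside both cheeks. The pressing didn't move it, and the hand is clear, so I'm handing in.

Run:
```python
from workcell import env
print(env.state()['qvel'].round(2)); print(env.job_done()); print(env.state()['time_s'])
```

```text
[ 1.61 -0.47  0.4  -0.03 -0.05 -0.03]
the job is handed in; nothing more can be done
None
the job is handed in; nothing more can be done
```

The tube is in the jig, lying flat along the back rail and inside both cheeks. It was only ever pushed along the bench, and I handed the job in at about 19 s.

I pushed its right end forward to angle it about 25° and pushed the left end cap along the tube's axis until the right end was behind the post. I then swung the left end in, pushed it onto the rail with both fingertips, and pressed the right and left sides in turn with 10–13 N. After that I backed the hand off and raised it clear.

**Seating:** the fingertips stopped at −46.0 mm (right side) and −45.7 mm (left side) from the rail face, and the final presses did not move the tube. In the top view its front edge is 28.7 to 30.0 mm from the rail, against 30 expected. In the scene view its back edge is within about 0.5 mm of the rail.

**Where the checks disagreed:** the top view shows the tube's front edge about 0.2° off my earlier measurement of the rail. I take this as pixel and calibration error, because pressing changed nothing. The tube's right end also sits within about 1–3 mm of the right cheek, possibly touching it.

**Other objects:** the ring, hammer, can and level show no changed pixels against the first picture.

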